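Drift the slab roller's foot into line and bolt it

TASK

The clay slab roller's tie bar has slipped out of line inside its foot. Take the tapered drift from the tool block, feel its tip into the bar's hole below the foot's hole and work it gently down until its collar sits on the foot, so that the two holes are in line; then hang the drift back in the block, and after that put the bolt fully home in the foot in its place. Keep the drift and the bolt under about 50 N against the foot and the bar, and leave the other ware and tools where they are.

Things in the scene. Friction and masses are not known exactly. Their poses are not given: they have to be found in the camera images.
- foot_hole (a point): Centre of the mouth of the foot's 16 mm round through hole, on the foot's top face, 66 mm above the table; z up. The foot is a level steel strap, 64 mm (this point's x) by 150 mm (y), 6 mm thick, on a closed grey channel at the near side of the slab roller. No part of the foot stands above the strap; beam and roller behind (from x = 32 mm) are up to 100 mm high.
- bar_level (a point): Point on the foot hole's axis, 7 mm below its mouth, level with the top of the hidden flat tie bar (10 mm thick, 16 mm hole). At first the bar's hole is 7 to 9 mm off this axis, to +y or to -y of this point; which way must be felt or seen through the hole. The bar slides along y only, with about 6 N of friction, and stays where left. Below it is free space to the table.
- bar_under (a point): Point on the foot hole's axis level with the bar's underside, 17 mm below the mouth. How it goes: on the axis a tip lands on the bar; a 4 mm tip 4 to 4.5 mm off towards the bar's hole passes through. Held that far off, the drift then jams in the strap as it goes down: bring it back to the axis as the taper fills the hole, and it drags the bar along.
- roller: The slab roller with its foot, fixed to the table. Origin on the table under the foot's hole; x points to the roller, y along the foot.
- block: Wooden tool block, fixed: 66 mm (x) by 250 mm (y), 72 mm high. Origin at the centre of its underside. Four 20 mm through holes in its top at y = -93, -31, 31 and 93 mm, x = 0. The drift, the bolt, a needle tool and a trimming tool hang in them by their collars, in an order that varies.
- drift_grip (a point): The tapered drift, steel, 0.22 kg, stands upright in the block. This point is on its axis, in the middle of its handle's grip part, 36 mm above the underside of its collar. Handle: round, 24 mm across, from 6 to 72 mm above the collar's underside. Collar 30 mm across, 6 mm thick. Below the collar: 20 mm parallel, 14.6 mm across, then 40 mm of taper down to a flat 4 mm tip, which is 60 mm below the collar's underside. z points up.
- drift_seat (a point): Centre of the underside of the drift's collar (its z axis is the drift's axis, up).
- bolt_grip (a point): The bolt, steel, 0.18 kg, stands upright in the block. This point is on its axis, in its head, 26 mm above the underside of its collar. Head: tall hexagon, gripped about 25 mm wide, from 6 to 42 mm above the collar's underside. Collar 30 mm across, 6 mm thick. Plain shank (no thread) 13.6 mm across and 40 mm long, the last 8 mm tapering to 9 mm. z points up.
- bolt_seat (a point): Centre of the underside of the bolt's collar (its z axis is the bolt's axis, up).
- needle_grip (a point): Needle tool in the block, pear-shaped wooden handle up to 60 mm above the block: leave.
- trimmer_grip (a point): Trimming tool in the block, wire loop up to 64 mm above the block: leave.
- mug: White mug, 76 mm across, 85 mm high, handle at its +y: leave. Origin under its centre.
- bowl: White bowl, 120 mm across, 50 mm high: leave. Origin under its centre.
- bear: White bear figure, 64 mm wide, 107 mm high: leave. Origin under its centre.
- glaze_a: White bottle, 44 mm across, 120 mm high: leave. Origin under its centre.
- glaze_b: Brown bottle, 44 mm across, 120 mm high: leave. Origin under its centre.
- brush: Brush lying on the table: leave.
There are look-alikes about, which are no part of the job. What is shaped like the part that bears bolt_grip but blue, purple or red is not meant.

How it is judged:
By the outcome, as a careful person would: the job done as asked, in the order asked, and still so for the second after the job is handed in, with the robot touching nothing.
It also fails if it takes over 72 s, if anything falls off the work surface, if the arm or the gripper's body presses on something with over 40 N, if the wrist force passes 120 N, or if a joint passes its speed limit or range.

ROBOT

A 6-joint arm with a two-finger parallel gripper is mounted at the origin on the work surface. World frame = base frame: x ahead of the robot, y to its left, z up, the work surface at z = 0. Lengths are in m, angles in degrees, forces in N, time in s.
With the tool pointing down it reaches from about 0.275 to 0.875 m from the base axis. Payload 12.5 kg.
Tool frame: the origin (TCP) lies at the very end of the fingers, on their centre line; the grasp point (between the pads) lies 19 mm behind it (r.tcp_to_grasp is the z of the grasp point in the tool frame, in m); z points along the fingers, y is the line along which they close (so a half turn about z gives the same grasp; the last joint's range is limited). The gripper opens to 85 mm and grips with 20 to 120 N. Pads are 22 mm wide; open, the fingers measure 114 mm over their backs; the gripper's body (76 mm by 85 mm) begins 54 mm behind the grasp point. The pads swing forward as they close: fully open they stand 13 mm farther back than shut.
Start: joints at [62.475, 20.094, 94.641, -0, 65.266, -4.847], TCP at [0.212, 0.507, 0.205] pointing down, gripper open.
Joint ranges: [-157.81, 157.81], [-45, 120.19], [0.68, 151.7], [-89.99, 269.99], [4.06, 180], [-164.3, 164.3]. Speed limits (degrees/s): [127.2, 127.2, 159.86, 180, 180, 180].

INTERFACE

Orientations are given as [roll, pitch, yaw] about the fixed x, y, z axes, in that order (R = Rz(yaw) Ry(pitch) Rx(roll)).
In Python, from bench import r gives the robot as it stands.
- The arm moves only by the tool drive_tool, never from a script. Its argument "commands" is a list of rows, each a list of 5 numbers: the opening, from -1 (shut) to 1 (fully open), then the shift along the world's x, y, z in mm, then the turn about the world's z in rad. A call has 1 to 12 rows; each row is the pose to reach, as a shift and turn from the pose commanded when the call began; what a row does not reach only later rows make up. A row lasts 1/8 s, in which the tool goes at most 62.5 mm and 10.7 degrees, less where a joint would pass 70% of its speed; a pose out of reach is approached as far as the arm can. A call with a gripper value outside its range is refused whole. The fingers move at their own pace and stop on an object; the grip force is fixed at half the most. Time passes only in rows, so rows that repeat a pose let the fingers close. It gives the time, the measured TCP pose, the force, the opening and the grip force at its end, in the units of the state.
- r.state(): the state, without advancing time (a new reading comes with each control period).
- r.grab_frame(name): name is "scene" or "top" or "wrist"; returns a dict with "image" (400x640x3 uint8, red, green, blue), "mtx" (3x3 intrinsics, pixels), "cam_to_world" (4x4, takes a point from camera to world coordinates). Camera axes: x right, y down, z forward; pixel columns grow to the right and rows downward; lengths in m; the calibration is good to about 2 mm. A picture is of the moment at which its call begins. There is no depth.
- r.close_job(): hands the job in; it is judged then, once.
Trained networks look in a picture, given as the dict that the camera call returned (one of the last four; its "shot" number tells which), for a name from the list of things; names that differ only in an ending like _2 or _b are one class to them, and where a whole thing is asked for, a point or a joint stands for the part that bears it (a point fixed in the world has none). Each returns a list of dicts, best first, with "confidence" (0 to 1); they miss things now and then, are a little off and sometimes report something else, mostly with a low value. They report only what shows in the picture. A call takes as long as a camera call. They do not tell look-alikes from the thing itself.
- r.find_in(name, picture): "at" ([column, row] in pixels, amid what is visible of it).
- r.silhouettes(name, picture): "mask" (400x640 bool, what is visible of it) and "at" ([column, row] in pixels, amid what is visible of it).
The state is a dict: "t": time; "joints": joint angles; "qd": joint speeds; "joint_efforts": joint torques, N m; "tool_pos": TCP position; "eef_rot": TCP orientation; "wrist_force": force on the tool from outside, world axes, zero at the start; "wrist_torque": the same for the moment, N m; "opening": finger opening in m; "grasp_force": force on a finger pad.
Only numpy, scipy, OpenCV 4.12 (cv2) and the standard library are available. Lean on these libraries where they do the work, as an engineer would, in place of code of your own. Each camera call takes 0.05 s, during which the arm holds its last target. There are 200 camera calls.

## Working session

There is one attempt and no reset: what is moved stays moved. The work goes in short steps, Python scripts to look and compute and a tool call to move; the robot and the scene stay as the last step left them, time stands still between calls to the robot, and variables do not carry over. Pictures are saved under pics/ and viewed, at most 10 in all, crops included, and the job is handed in when it is done.

Besides the shell and the picture viewer there is one more tool, called in YAML: its name, and indented under it one key for each argument. drive_tool: Moves the arm, as the interface text tells. Its arguments: {"type":"object","properties":{"commands":{"type":"array"}},"required":["commands"]}

```bash
mkdir -p pics; ls; cat > h.py <<'E'
import numpy as np, cv2
from bench import r
def ray(p,px):
    K=p["mtx"];T=np.array(p["cam_to_world"])
    d=T[:3,:3]@np.linalg.inv(K)@np.array([px[0],px[1],1.0]);return T[:3,3],d
def atz(p,px,z):
    o,d=ray(p,px);return o+d*(z-o[2])/d[2]
def proj(p,X):
    T=np.linalg.inv(np.array(p["cam_to_world"]));c=T[:3,:3]@np.array(X)+T[:3,3];u=p["mtx"]@c;return u[:2]/u[2]
def tri(obs):
    A=np.zeros((3,3));b=np.zeros(3)
    for p,px in obs:
        o,d=ray(p,px);d=d/np.linalg.norm(d);M=np.eye(3)-np.outer(d,d);A+=M;b+=M@o
    return np.linalg.solve(A,b)
def save(p,n): cv2.imwrite("pics/"+n,p["image"][:,:,::-1])
E
python3 - <<'E'
from h import *
ps={n:r.grab_frame(n) for n in("scene","top")}
for n,p in ps.items():
    save(p,n+"0.png");print(n,np.round(p["cam_to_world"],3).tolist())
    for k in["foot_hole","drift_grip","drift_seat","bolt_grip","bolt_seat","needle_grip","trimmer_grip","block","roller","mug","bear","bowl","glaze_a"]:
        print(k,[(np.round(d["at"]).tolist(),round(d["confidence"],2)) for d in r.find_in(k,p)[:3]])
s=r.state();print(s["tool_pos"],s["eef_rot"],s["t"])
im=np.vstack([ps["scene"]["image"],ps["top"]["image"]])
cv2.imwrite("pics/both.png",cv2.resize(im,(480,600))[:,:,::-1])
E
```

```text
pics
scene [[0.445, 0.53, -0.722, 1.641], [0.895, -0.28, 0.346, -0.507], [-0.019, -0.8, -0.599, 0.978], [0.0, 0.0, 0.0, 1.0]]
foot_hole [([378.0, 189.0], 0.72)]
drift_grip [([232.0, 198.0], 0.74)]
drift_seat [([232.0, 195.0], 0.73), ([380.0, 188.0], 0.62)]
bolt_grip [([231.0, 240.0], 0.72), ([173.0, 216.0], 0.66), ([191.0, 236.0], 0.55)]
bolt_seat [([189.0, 232.0], 0.66), ([175.0, 218.0], 0.58), ([213.0, 207.0], 0.55)]
needle_grip [([248.0, 189.0], 0.6)]
trimmer_grip [([266.0, 184.0], 0.65)]
block [([244.0, 214.0], 0.75), ([299.0, 187.0], 0.67)]
roller [([381.0, 190.0], 0.57), ([232.0, 198.0], 0.46)]
mug [([399.0, 236.0], 0.96)]
bear [([358.0, 256.0], 0.91), ([245.0, 214.0], 0.61)]
bowl [([164.0, 275.0], 0.65)]
glaze_a [([443.0, 159.0], 0.81), ([457.0, 181.0], 0.67), ([160.0, 275.0], 0.57)]
top [[0.006, -0.99, 0.142, 0.381], [-1.0, -0.003, 0.023, -0.015], [-0.022, -0.142, -0.99, 1.515], [0.0, 0.0, 0.0, 1.0]]
foot_hole [([267.0, 203.0], 0.93)]
drift_grip [([488.0, 183.0], 0.25)]
drift_seat []
bolt_grip [([424.0, 199.0], 0.64), ([452.0, 218.0], 0.63), ([429.0, 224.0], 0.42)]
bolt_seat [([266.0, 205.0], 0.69), ([423.0, 198.0], 0.63), ([463.0, 253.0], 0.54)]
needle_grip [([389.0, 238.0], 0.63)]
trimmer_grip [([371.0, 249.0], 0.47)]
block [([396.0, 236.0], 0.72)]
roller [([264.0, 201.0], 0.67), ([396.0, 238.0], 0.42)]
mug [([290.0, 135.0], 0.63)]
bear [([333.0, 138.0], 0.57)]
bowl [([485.0, 185.0], 0.8)]
glaze_a [([180.0, 217.0], 0.78), ([190.0, 175.0], 0.59)]
[0.21201737 0.50745289 0.2054818 ] [-1.79996393e+02  7.73265351e-04  1.57323280e+02] 1.4
```

```bash
python3 - <<'E'
import cv2,numpy as np
a=cv2.imread("pics/scene0.png")[120:320,130:500];b=cv2.imread("pics/top0.png")[90:300,150:520]
a=cv2.resize(a,(555,300),interpolation=3);b=cv2.resize(b,(555,300),interpolation=3)
cv2.imwrite("pics/v1.png",np.vstack([a,b]))
E
```

```text
(no output)
```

View pics/v1.png

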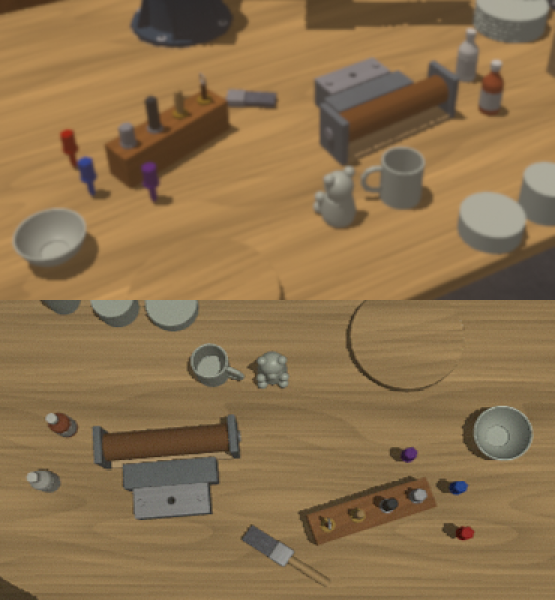

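The scene (crop, top half) shows the block with the grey bolt at about full-frame px (215,210), the dark drift at (231,195), then the needle and trimmer tools. In the top view the drift is at about (409,234), the bolt at (429,227) and the foot hole at about (264,230). The red, blue and purple pegs are look-alikes.

```bash
python3 - <<'E'
from h import *
p=r.grab_frame("top");q=r.grab_frame("scene")
for n,z,a in[("hole",.066,(264,230)),("drift top",.144,(409.5,233.5)),("bolt top",.114,(429,227)),("needle",.13,(367,247)),("trim",.13,(388,240))]:
    print(n,atz(p,a,z).round(4))
print("hole scene",atz(q,(365,170),.066).round(4), "drift",tri([(p,(409.5,233.5)),(q,(231,186))]).round(4))
for c in (p,q):
  for k in("block","roller","drift_grip","bolt_grip"):
    for d in r.silhouettes(k,c)[:2]:
        m=d["mask"].astype(np.uint8);R=cv2.minAreaRect(cv2.findNonZero(m));print(k,round(d["confidence"],2),np.round(d["at"]),m.sum(),np.round(cv2.boxPoints(R)).tolist())
w=r.grab_frame("wrist");T=np.array(w["cam_to_world"]);s=r.state()
print(T.round(3).tolist(),w["mtx"].tolist(),s["tool_pos"],s["wrist_force"],s["opening"],s["t"])
E
```

```text
hole [0.4909 0.2037 0.066 ]
drift top [ 0.477 -0.22   0.144]
bolt top [ 0.4981 -0.2809  0.114 ]
needle [ 0.439 -0.101  0.13 ]
trim [ 0.4592 -0.1608  0.13  ]
hole scene [0.4945 0.2036 0.066 ] drift [ 0.4775 -0.2211  0.1372]
block 0.84 [395. 240.] 1481 [[353.0, 241.0], [433.0, 212.0], [441.0, 234.0], [361.0, 263.0]]
roller 0.55 [266. 203.] 4708 [[211.0, 178.0], [309.0, 169.0], [315.0, 237.0], [217.0, 246.0]]
drift_grip 0.51 [411. 237.] 91 [[402.0, 234.0], [410.0, 226.0], [416.0, 232.0], [408.0, 240.0]]
drift_grip 0.25 [291. 135.] 691 [[271.0, 131.0], [292.0, 115.0], [313.0, 143.0], [292.0, 159.0]]
bolt_grip 0.49 [422. 198.] 108 [[415.0, 199.0], [423.0, 190.0], [430.0, 197.0], [422.0, 206.0]]
bolt_grip 0.42 [459. 252.] 97 [[454.0, 257.0], [454.0, 248.0], [466.0, 248.0], [466.0, 257.0]]
block 0.96 [245. 216.] 2341 [[194.0, 217.0], [273.0, 173.0], [291.0, 204.0], [211.0, 248.0]]
block 0.73 [458. 180.] 480 [[447.0, 196.0], [454.0, 158.0], [469.0, 161.0], [463.0, 199.0]]
roller 0.74 [380. 190.] 4568 [[328.0, 177.0], [423.0, 139.0], [445.0, 195.0], [350.0, 233.0]]
drift_grip 0.72 [233. 197.] 209 [[226.0, 184.0], [235.0, 183.0], [239.0, 207.0], [229.0, 209.0]]
drift_grip 0.32 [244. 215.] 2375 [[194.0, 219.0], [272.0, 172.0], [290.0, 202.0], [212.0, 249.0]]
bolt_grip 0.75 [211. 212.] 146 [[209.0, 202.0], [219.0, 202.0], [219.0, 218.0], [209.0, 218.0]]
bolt_grip 0.64 [188. 235.] 192 [[180.0, 227.0], [190.0, 223.0], [198.0, 247.0], [188.0, 250.0]]
[[0.386, 0.882, 0.272, 0.142], [0.923, -0.369, -0.113, 0.536], [0.0, 0.294, -0.956, 0.375], [0.0, 0.0, 0.0, 1.0]] [[281.46868603961326, 0.0, 322.5505963962469], [0.0, 281.46868603961326, 201.10588161112705], [0.0, 0.0, 1.0]] [0.21200774 0.50748207 0.2054795 ] [ 0.11404909 -1.07891915 -0.14443494] 0.08578349315455912 1.95
```

drive_tool:
  commands:
    - [1, 355, -297, 0, 0.49]
    - [1, 355, -297, 0, 0.49]
    - [1, 355, -297, 0, 0.49]
    - [1, 355, -297, 0, 0.49]
    - [1, 355, -297, 0, 0.49]
    - [1, 355, -297, 0, 0.49]
    - [1, 355, -297, 0, 0.49]
    - [1, 355, -297, 0, 0.49]
    - [1, 355, -297, 0, 0.49]
    - [1, 355, -297, -55, 0.49]
    - [1, 355, -297, -55, 0.49]
    - [1, 355, -297, -55, 0.49]

```text
t: 3.45
tool_pos: [0.5672, 0.2113, 0.1522]
eef_rot: [180.0, 0.1, -174.6]
wrist_force: [0.1, 0.6, -0.2]
opening: 0.0852
grasp_force: 0.0
```

```bash
python3 - <<'E'
from h import *
w=r.grab_frame("wrist");save(w,"w1.png");s=r.state();print(s["tool_pos"],s["eef_rot"],s["joints"],s["t"],s["wrist_force"],np.array(w["cam_to_world"])[:3,3])
u=proj(w,(.4909,.2037,.066));print(u)
for d in r.find_in("foot_hole",w): print(d["at"],d["confidence"],atz(w,d["at"],.066))
c=np.round(u).astype(int);x0=max(c[0]-50,0);y0=max(c[1]-40,0);print(x0,y0)
crop=w["image"][y0:y0+80,x0:x0+100,::-1]
a=cv2.resize(crop,(500,400),interpolation=cv2.INTER_CUBIC);b=np.clip(a.astype(float)*3,0,255).astype(np.uint8)
full=cv2.resize(w["image"][:,:,::-1],(300,188))
cv2.imwrite("pics/v2.png",np.hstack([a,np.vstack([full,cv2.resize(b[100:300,150:350],(300,212))])]))
E
```

```text
[0.56761709 0.21127228 0.15264444] [ 1.79967890e+02  1.46398961e-01 -1.74563894e+02] [ 1.60102120e+01  2.89482389e+01  8.90987674e+01  5.33273167e-03
  6.18031885e+01 -7.94284487e+01] 3.5 [0.14195188 0.10742837 0.02610934] [0.49183339 0.20361231 0.32118677]
[322.59567145 112.87651396]
[324.2, 198.3] 0.83 [0.56753443 0.21249929 0.066     ]
273 73
```

View pics/v2.png

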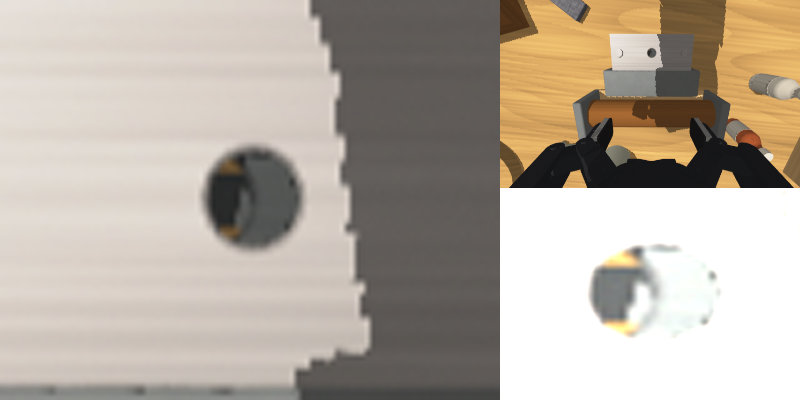

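The foot hole is at crop (252,197), which is full-frame px (323.4,112.4). The bar (grey) covers its right part and the opening shows at image left, so the bar's hole is off to -y by about 8 mm.

```bash
python3 - <<'E'
from h import *
w=r.grab_frame("wrist");T=np.array(w["cam_to_world"])
g=cv2.cvtColor(w["image"],cv2.COLOR_RGB2GRAY)
sub=(g[98:128,308:338]<128).astype(np.uint8)  # hole is darker than lit strap
n,l,st,ce=cv2.connectedComponentsWithStats(sub);print(st.tolist(),ce.round(2).tolist())
k=l[14,15];cn=cv2.findContours((l==k).astype(np.uint8),0,1)[0][0];(c,R)=cv2.minEnclosingCircle(cn);print(c,R)
H=atz(w,(308+c[0],98+c[1]),.066);print("hole",H, "camx",T[:3,0])
for y in range(70,160,1): pass
# strap front/back edges: bounding of strap
for x in (280,300,320): print(x,[int(v) for v in np.where(np.abs(np.diff(g[40:170,x].astype(int)))>25)[0]+40])
for d in r.find_in("block",w)[:2]:print(d)
E
```

```text
[[0, 0, 30, 30, 601], [6, 4, 19, 20, 299]] [[14.22, 15.13], [15.07, 13.24]]
(15.0, 13.368420600891113) 9.837137222290039
hole [0.49023839 0.20387581 0.066     ] camx [-9.42232409e-02  9.95550784e-01  7.86063037e-04]
280 [70, 148]
300 [70, 148, 149, 150]
320 [101, 102, 106, 120, 121, 148]
{'at': [26.1, 36.7], 'confidence': 0.92}
{'at': [585.7, 184.2], 'confidence': 0.28}
```

drive_tool:
  commands:
    - [1, -66, -504, 30, -1.345]
    - [1, -66, -504, 30, -1.345]
    - [1, -66, -504, 30, -1.345]
    - [1, -66, -504, 30, -1.345]
    - [1, -66, -504, 30, -1.345]
    - [1, -66, -504, 30, -1.345]
    - [1, -66, -504, 30, -1.345]
    - [1, -66, -504, 30, -1.345]
    - [1, -66, -504, 30, -1.345]
    - [1, -66, -504, 30, -1.345]
    - [1, -66, -504, 30, -1.345]

```text
t: 5.03
tool_pos: [0.5013, -0.2922, 0.1807]
eef_rot: [180.0, -0.0, 108.4]
wrist_force: [0.2, 0.0, -0.3]
opening: 0.0854
grasp_force: 0.0
```

```bash
python3 - <<'E'
from h import *
w=r.grab_frame("wrist");save(w,"w2.png");s=r.state();print(s["tool_pos"],s["eef_rot"],s["t"],np.array(w["cam_to_world"]).round(4).tolist())
for k,z in(("drift_grip",.12),("bolt_grip",.1),("needle_grip",.1),("trimmer_grip",.1)):
    for d in r.silhouettes(k,w)[:3]: print(k,d["at"],round(d["confidence"],2),int(d["mask"].sum()),atz(w,d["at"],z).round(4))
cv2.imwrite("pics/v3.png",w["image"][:,:,::-1])
E
```

```text
[ 0.50140938 -0.29216057  0.18067225] [ 1.79994843e+02 -4.57293470e-03  1.08437695e+02] 5.075 [[0.9489, 0.3016, 0.0931, 0.4771], [0.3156, -0.907, -0.2787, -0.2215], [0.0004, 0.2938, -0.9559, 0.3498], [0.0, 0.0, 0.0, 1.0]]
drift_grip [321.8, 117.8] 0.76 906 [ 0.4774 -0.2239  0.12  ]
bolt_grip [233.8, 234.6] 0.93 875 [ 0.431  -0.3533  0.1   ]
bolt_grip [316.9, 252.9] 0.87 857 [ 0.513  -0.3467  0.1   ]
bolt_grip [406.8, 198.6] 0.84 924 [ 0.5747 -0.2674  0.1   ]
needle_grip [321.5, 42.4] 0.7 1227 [ 0.4592 -0.1699  0.1   ]
needle_grip [325.1, 93.0] 0.43 12175 [ 0.4738 -0.2045  0.1   ]
needle_grip [381.1, 325.0] 0.25 3110 [ 0.6051 -0.4065  0.1   ]
```

View pics/v3.png

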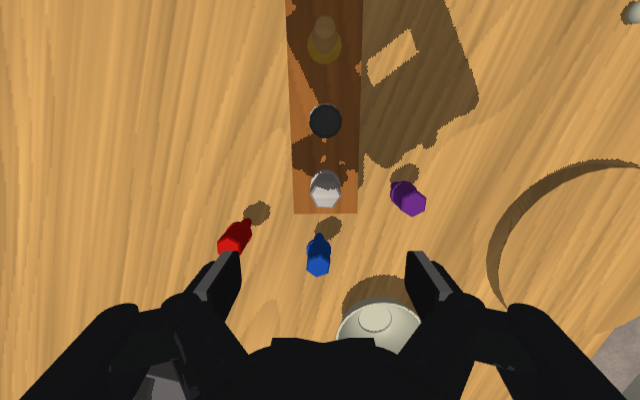

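The drift's top disc is at px (325.5,121). The bolt's hexagon is at about (325,192) with its top near (325,197), and the block lies along the image's vertical. Blue, red and purple pegs are clear of both.

```bash
python3 - <<'E'
from h import *
w=r.grab_frame("wrist");g=w["image"].astype(int)
d=((g.max(2)<50)).astype(np.uint8)[95:150,300:352]
n,l,st,ce=cv2.connectedComponentsWithStats(d)
for i in range(1,n):
  if st[i,4]>100:print("drift",st[i],ce[i]+[300,95],atz(w,ce[i]+[300,95],.144))
b=((g.max(2)-g.min(2)<25)&(g.max(2)>90)).astype(np.uint8)[160:215,300:352]
n,l,st,ce=cv2.connectedComponentsWithStats(b)
for i in range(1,n):
  if st[i,4]>60:
    k=ce[i]+[300,160];print("bolt",st[i],k,atz(w,k,.114),"bright",atz(w,(325,197),.114))
E
```

```text
drift [ 10   9  32  34 842] [325.62114014 120.15914489] [ 0.48040067 -0.22491468  0.144     ]
bolt [ 11  26  30  21 442] [325.33936652 196.30542986] [ 0.50094927 -0.28587694  0.114     ] bright [ 0.50086888 -0.2865679   0.114     ]
```

drive_tool:
  commands:
    - [1, -21, 68, 0, 0]
    - [1, -21, 68, 0, 0]
    - [1, -21, 68, -40, 0]
    - [1, -21, 68, -70, 0]
    - [1, -21, 68, -91, 0]
    - [1, -21, 68, -91, 0]
    - [-1, -21, 68, -91, 0]
    - [-1, -21, 68, -91, 0]
    - [-1, -21, 68, -91, 0]
    - [-1, -21, 68, -91, 0]
    - [-1, -21, 68, -91, 0]
    - [-1, -21, 68, -91, 0]

```text
t: 6.82
tool_pos: [0.4806, -0.2257, 0.0902]
eef_rot: [179.9, 0.1, 108.3]
wrist_force: [0.5, 1.2, 6.6]
opening: 0.0221
grasp_force: 58.9
```

drive_tool:
  commands:
    - [-1, 0, 0, 10, 0]
    - [-1, 0, 0, 30, 0]
    - [-1, 0, 0, 60, 0]
    - [-1, 0, 0, 100, 0]
    - [-1, 0, 0, 100, 0]
    - [-1, 0, 0, 100, 0]

```text
t: 7.58
tool_pos: [0.4794, -0.2252, 0.1887]
eef_rot: [-179.9, -0.1, 108.3]
wrist_force: [-0.5, -0.3, -2.2]
opening: 0.022
grasp_force: 59.0
```

```bash
python3 - <<'E'
from h import *
s=r.state();print({k:np.round(s[k],4).tolist() for k in("t","tool_pos","eef_rot","wrist_force","wrist_torque","opening","grasp_force")})
w=r.grab_frame("wrist");save(w,"w3.png");q=r.grab_frame("scene");save(q,"s3.png")
for k in("drift_grip","drift_seat"):
  for n,c in(("w",w),("s",q)): print(k,n,[(d["at"],round(d["confidence"],2)) for d in r.find_in(k,c)[:2]])
P=s["tool_pos"];print("tcp px",proj(w,P),"seat exp",proj(w,P-[0,0,.017]),"tip",proj(w,P-[0,0,.077]),proj(q,P))
u=np.round(proj(q,P-[0,0,.03])).astype(int)
a=cv2.resize(w["image"][140:300,220:430,::-1],(525,400),interpolation=2)
b=cv2.resize(q["image"][u[1]-40:u[1]+40,u[0]-27:u[0]+28,::-1],(275,400),interpolation=2);print(u)
cv2.imwrite("pics/v4.png",np.hstack([a,b]))
E
```

```text
{'t': 7.575, 'tool_pos': [0.4794, -0.2252, 0.1887], 'eef_rot': [-179.9454, -0.0556, 108.3335], 'wrist_force': [-0.5066, -0.2809, -2.1853], 'wrist_torque': [0.0007, -0.0197, -0.0128], 'opening': 0.022, 'grasp_force': 59.0427}
drift_grip w [([322.8, 252.1], 0.57)]
drift_grip s [([378.6, 190.1], 0.71), ([227.8, 176.1], 0.51)]
drift_seat w [([322.0, 252.8], 0.56)]
drift_seat s [([353.9, 254.9], 0.7), ([228.2, 174.2], 0.47)]
tcp px [323.4180881  234.48868232] seat exp [323.36433639 224.75789882] tip [323.22892219 200.2435909 ] [227.49724905 171.4651195 ]
[229 180]
```

View pics/v4.png

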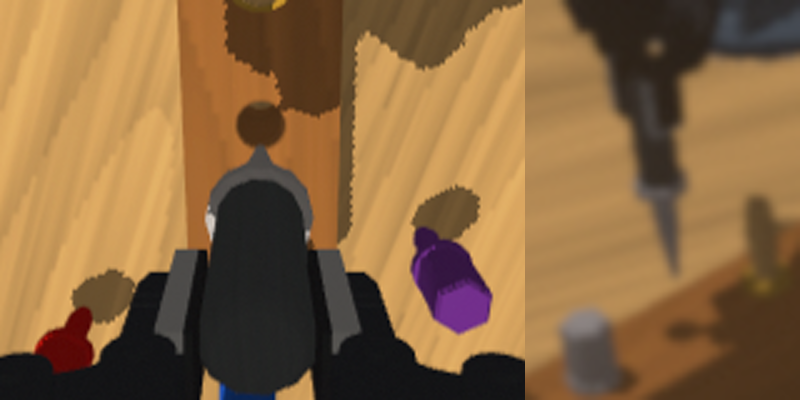

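The drift is upright in the pads, with its tip at full-frame px (324.4,198.8). The empty block hole is at px (324.4,189.6).

```bash
python3 - <<'E'
from h import *
s=r.state();w=r.grab_frame("wrist");P=s["tool_pos"]
t=atz(w,(324.4,198.8),P[2]-.0782);b=atz(w,(324.4,189.6),.072)
th=np.radians(108.33);R=lambda a:np.array([[np.cos(a),-np.sin(a)],[np.sin(a),np.cos(a)]])
loc=R(th).T@(t-P)[:2];print("tip off local (tool x, -tool y)",loc*1000,"blockhole",b)
o=R(np.radians(185.4))@loc;H=np.array([.4902,.2039])
T=H-o;print("off world",o*1000,"TCP target",T,"shift mm",(T-P[:2])*1000, P)
E
```

```text
tip off local (tool x, -tool y) [ 0.99726632 -1.04806411] blockhole [ 0.48111616 -0.22537442  0.072     ]
off world [-1.09147196  0.94956172] TCP target [0.49129147 0.20295044] shift mm [ 11.51385912 428.32321399] [ 0.47977761 -0.22537278  0.18881925]
```

drive_tool:
  commands:
    - [-1, 12, 424, 0, 1.344]
    - [-1, 12, 424, 0, 1.344]
    - [-1, 12, 424, 0, 1.344]
    - [-1, 12, 424, 0, 1.344]
    - [-1, 12, 424, 0, 1.344]
    - [-1, 12, 424, 0, 1.344]
    - [-1, 12, 424, 0, 1.344]
    - [-1, 12, 424, 0, 1.344]
    - [-1, 12, 424, 0, 1.344]
    - [-1, 12, 424, -35, 1.344]
    - [-1, 12, 424, -35, 1.344]
    - [-1, 12, 424, -35, 1.344]

```text
t: 9.43
tool_pos: [0.4926, 0.1979, 0.1555]
eef_rot: [180.0, 0.0, -174.8]
wrist_force: [0.5, -0.5, -1.6]
opening: 0.0221
grasp_force: 59.5
```

```bash
python3 - <<'E'
from h import *
w=r.grab_frame("wrist");s=r.state();print({k:np.round(s[k],4).tolist() for k in("t","tool_pos","eef_rot","wrist_force","wrist_torque","opening","grasp_force")})
print(proj(w,s["tool_pos"]-[0,0,.0782]),proj(w,(.4902,.2039,.066)))
cv2.imwrite("pics/v5.png",cv2.resize(w["image"][140:260,250:400,::-1],(750,600),interpolation=2))
E
```

```text
{'t': 9.475, 'tool_pos': [0.4927, 0.1981, 0.1557], 'eef_rot': [179.9838, 0.0884, -174.7366], 'wrist_force': [0.4091, 0.7012, -1.6377], 'wrist_torque': [-0.0509, -0.0185, -0.0205], 'opening': 0.0221, 'grasp_force': 59.4958}
[323.19123579 200.6896983 ] [329.43387232 195.14024166]
```

View pics/v5.png

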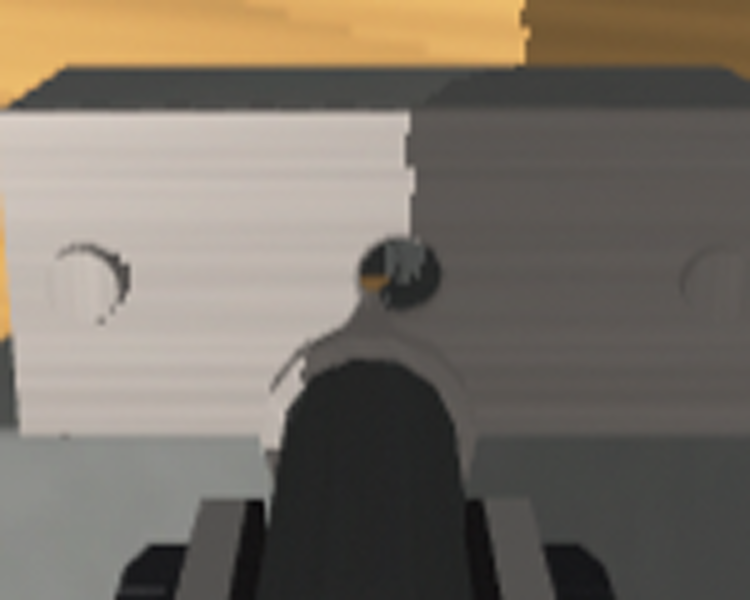

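The hole is at px (330,194.4) and the drift's tip at (324.4,198), about 11 mm above the mouth and slightly too far to -y.

```bash
python3 - <<'E'
from h import *
w=r.grab_frame("wrist");s=r.state();P=s["tool_pos"]
t=atz(w,(324.4,198.2),P[2]-.0782);h=atz(w,(330,194.4),.066)
y=np.array([-.094,.9956]);x=np.array([.9956,.094]);d=(t-h)[:2]*1000;print(P,t,h,"tip rel hole: foot x",d@x,"foot y",d@y)
E
```

```text
[0.49273358 0.19828046 0.15574601] [0.49054781 0.19924849 0.07754601] [0.48971244 0.2046211  0.066     ] tip rel hole: foot x 0.3266715955372099 foot y -5.427498533858787
```

drive_tool:
  commands:
    - [-1, -0.4, 1.1, -4, 0]
    - [-1, -0.4, 1.1, -8, 0]
    - [-1, -0.4, 1.1, -11, 0]
    - [-1, -0.4, 1.1, -14, 0]
    - [-1, -0.4, 1.1, -16, 0]
    - [-1, -0.4, 1.1, -18, 0]
    - [-1, -0.4, 1.1, -19, 0]
    - [-1, -0.4, 1.1, -20, 0]
    - [-1, -0.4, 1.1, -20, 0]

```text
t: 10.65
tool_pos: [0.4916, 0.1996, 0.1345]
eef_rot: [-180.0, -0.0, -174.7]
wrist_force: [0.5, -0.5, -2.4]
opening: 0.0219
grasp_force: 59.5
```

drive_tool:
  commands:
    - [-1, 0, 0.2, -1.2, 0]
    - [-1, 0, 0.4, -2.4, 0]
    - [-1, 0, 0.6, -3.8, 0]
    - [-1, -0.1, 0.7, -5.3, 0]
    - [-1, -0.1, 1.0, -6.5, 0]
    - [-1, -0.1, 1.2, -7.8, 0]
    - [-1, -0.1, 1.5, -9.0, 0]
    - [-1, -0.2, 1.7, -10.3, 0]
    - [-1, -0.2, 1.7, -10.3, 0]

```text
t: 11.78
tool_pos: [0.4914, 0.201, 0.1241]
eef_rot: [-180.0, -0.0, -174.7]
wrist_force: [0.1, -3.6, -1.8]
opening: 0.0222
grasp_force: 59.4
```

drive_tool:
  commands:
    - [-1, 0, 0.2, -1.3, 0]
    - [-1, 0, 0.4, -2.6, 0]
    - [-1, 0, 0.6, -3.9, 0]
    - [-1, -0.1, 0.8, -5.2, 0]
    - [-1, -0.1, 1.0, -6.4, 0]
    - [-1, -0.1, 1.2, -7.6, 0]
    - [-1, -0.1, 1.4, -8.8, 0]
    - [-1, -0.2, 1.6, -10, 0]
    - [-1, -0.2, 1.6, -10, 0]

```text
t: 12.9
tool_pos: [0.4913, 0.2026, 0.1142]
eef_rot: [-180.0, 0.0, -174.7]
wrist_force: [0.5, -5.6, -0.5]
opening: 0.0221
grasp_force: 59.7
```

drive_tool:
  commands:
    - [-1, 0, 0.2, -1.2, 0]
    - [-1, 0, 0.3, -2.4, 0]
    - [-1, 0.1, 0.5, -3.6, 0]
    - [-1, 0.1, 0.6, -4.8, 0]
    - [-1, 0.2, 0.8, -6, 0]
    - [-1, 0.2, 0.9, -7, 0]
    - [-1, 0.2, 1.0, -8, 0]
    - [-1, 0.2, 1.0, -8, 0]

```text
t: 13.9
tool_pos: [0.4915, 0.2036, 0.1062]
eef_rot: [-180.0, 0.0, -174.7]
wrist_force: [1.0, -5.2, 0.3]
opening: 0.0223
grasp_force: 59.7
```

drive_tool:
  commands:
    - [-1, 0, 0, -1, 0]
    - [-1, 0, 0, -2, 0]
    - [-1, 0, 0, -3, 0]
    - [-1, 0, 0, -4, 0]
    - [-1, 0, 0, -4, 0]

```text
t: 14.52
tool_pos: [0.4915, 0.2037, 0.1023]
eef_rot: [-180.0, 0.0, -174.7]
wrist_force: [0.9, -5.1, 1.0]
opening: 0.0221
grasp_force: 59.8
```

drive_tool:
  commands:
    - [-1, 0, 0, -1, 0]
    - [-1, 0, 0, -2, 0]
    - [-1, 0, 0, -3, 0]
    - [-1, 0, 0, -4, 0]
    - [-1, 0, 0, -5, 0]
    - [-1, 0, 0, -6, 0]
    - [-1, 0, 0, -6, 0]

```text
t: 15.4
tool_pos: [0.4915, 0.2038, 0.0962]
eef_rot: [-180.0, 0.0, -174.7]
wrist_force: [0.7, -4.7, 0.1]
opening: 0.0222
grasp_force: 59.7
```

drive_tool:
  commands:
    - [-1, 0, 0, -1.3, 0]
    - [-1, 0, 0, -2.6, 0]
    - [-1, 0, 0, -4, 0]
    - [-1, 0, 0, -5.3, 0]
    - [-1, 0, 0, -6.6, 0]
    - [-1, 0, 0, -8, 0]
    - [-1, 0, 0, -9, 0]
    - [-1, 0, 0, -10, 0]
    - [-1, 0, 0, -10, 0]

```text
t: 16.52
tool_pos: [0.4914, 0.2037, 0.0861]
eef_rot: [-180.0, -0.0, -174.7]
wrist_force: [1.2, -5.8, 1.0]
opening: 0.0225
grasp_force: 59.7
```

drive_tool:
  commands:
    - [-1, 0, 0, -0.5, 0]
    - [-1, 0, 0, -1, 0]
    - [-1, 0, 0, -1.5, 0]
    - [-1, 0, 0, -2, 0]
    - [-1, 0, 0, -2, 0]

```text
t: 17.15
tool_pos: [0.4915, 0.2038, 0.0842]
eef_rot: [-180.0, 0.0, -174.7]
wrist_force: [1.1, -5.4, 1.4]
opening: 0.0222
grasp_force: 59.7
```

drive_tool:
  commands:
    - [-1, 0, 0, -0.4, 0]
    - [-1, 0, 0, -0.8, 0]
    - [-1, 0, 0, -0.8, 0]

```text
t: 17.52
tool_pos: [0.4917, 0.2038, 0.0841]
eef_rot: [-180.0, 0.0, -174.7]
wrist_force: [-1.4, -5.6, 9.4]
opening: 0.0226
grasp_force: 60.7
```

drive_tool:
  commands:
    - [-1, 0, 0.4, -0.8, 0]
    - [-1, -0.1, 0.8, -0.8, 0]
    - [-1, -0.1, 0.8, -0.8, 0]

```text
t: 17.9
tool_pos: [0.4918, 0.2041, 0.0841]
eef_rot: [-179.9, 0.1, -174.6]
wrist_force: [-3.7, -11.6, 19.4]
opening: 0.0222
grasp_force: 61.7
```

drive_tool:
  commands:
    - [-1, 0.1, -0.5, 2, 0]
    - [-1, 0.1, -0.5, 6, 0]
    - [-1, 0.1, -0.5, 14, 0]
    - [-1, 0.1, -0.5, 26, 0]
    - [-1, 0.1, -0.5, 45, 0]
    - [-1, 0.1, -0.5, 75, 0]
    - [-1, 0.1, -0.5, 106, 0]
    - [-1, 0.1, -0.5, 106, 0]
    - [-1, 0.1, -0.5, 106, 0]

```text
t: 19.02
tool_pos: [0.4908, 0.2043, 0.1877]
eef_rot: [180.0, -0.1, -174.7]
wrist_force: [0.2, 0.9, -2.1]
opening: 0.022
grasp_force: 59.6
```

```bash
python3 - <<'E'
from h import *
w=r.grab_frame("wrist");save(w,"w6.png");s=r.state();P=s["tool_pos"];print({k:np.round(s[k],4).tolist() for k in("t","tool_pos","eef_rot","wrist_force","opening")})
print(proj(w,P-[0,0,.0782]),proj(w,(.4902,.2039,.066)))
cv2.imwrite("pics/v6.png",cv2.resize(w["image"][140:260,250:400,::-1],(750,600),interpolation=2))
E
```

```text
{'t': 19.075, 'tool_pos': [0.4907, 0.2042, 0.1874], 'eef_rot': [-179.9959, -0.1098, -174.6594], 'wrist_force': [0.6712, -0.9643, -1.5806], 'opening': 0.0222}
[322.8416591  200.32005086] [322.57776394 188.08091042]
```

View pics/v6.png

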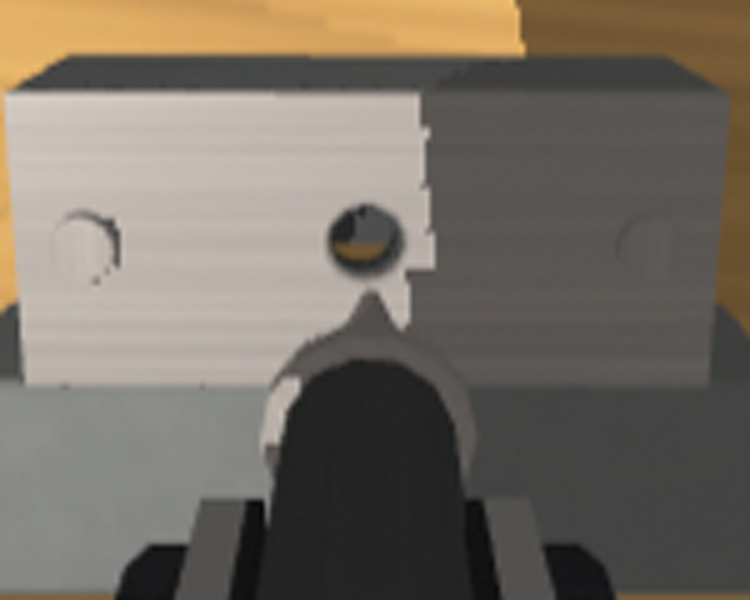

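The foot hole, at crop (366,240), now looks open through to the table, so the bar's hole is in line. The drift is still held upright.

drive_tool:
  commands:
    - [-1, 0, 0, 30, 0]
    - [-1, -10.7, -429.5, 30, -1.344]
    - [-1, -10.7, -429.5, 30, -1.344]
    - [-1, -10.7, -429.5, 30, -1.344]
    - [-1, -10.7, -429.5, 30, -1.344]
    - [-1, -10.7, -429.5, 30, -1.344]
    - [-1, -10.7, -429.5, 30, -1.344]
    - [-1, -10.7, -429.5, 30, -1.344]
    - [-1, -10.7, -429.5, 30, -1.344]
    - [-1, -10.7, -429.5, 30, -1.344]
    - [-1, -10.7, -429.5, 0, -1.344]
    - [-1, -10.7, -429.5, 0, -1.344]

```text
t: 20.58
tool_pos: [0.4798, -0.2235, 0.1868]
eef_rot: [-179.8, -0.2, 108.5]
wrist_force: [0.2, 0.6, -2.1]
opening: 0.0222
grasp_force: 59.8
```

```bash
python3 - <<'E'
from h import *
w=r.grab_frame("wrist");save(w,"w7.png");s=r.state();P=s["tool_pos"];print({k:np.round(s[k],4).tolist() for k in("t","tool_pos","eef_rot","wrist_force","opening")})
a=w["image"][160:230,280:370,::-1];cv2.imwrite("pics/v7.png",cv2.resize(a,(720,560),interpolation=2))
E
```

```text
{'t': 20.625, 'tool_pos': [0.4805, -0.2241, 0.1882], 'eef_rot': [-179.9256, -0.0963, 108.4619], 'wrist_force': [0.59, 0.2018, -1.3224], 'opening': 0.0222}
```

View pics/v7.png

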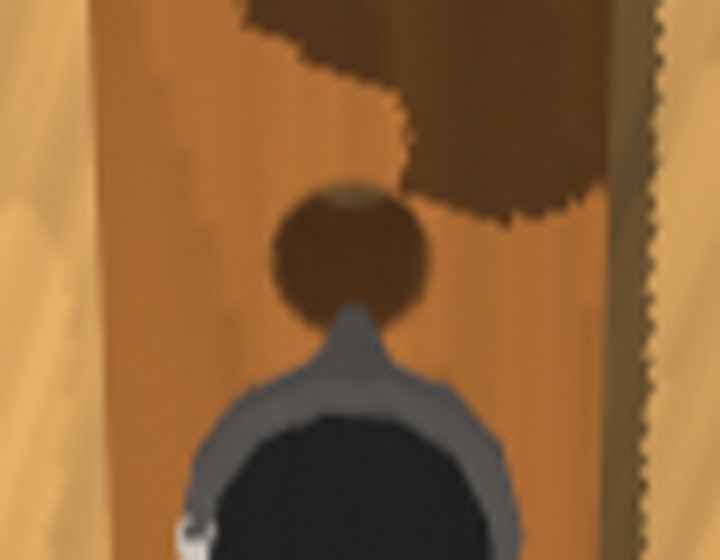

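The tip is at px (324.1,198.1) and the block hole's centre at (323.9,192.8).

```bash
python3 - <<'E'
from h import *
w=r.grab_frame("wrist");s=r.state();P=s["tool_pos"]
t=atz(w,(324.1,198.6),P[2]-.0782);h=atz(w,(323.9,192.8),.072);print(P,t,h,(h-t)*1000)
E
```

```text
[ 0.48099434 -0.22454795  0.18905682] [ 0.48074929 -0.22243333  0.11085682] [ 0.48234364 -0.22732897  0.072     ] [  1.59435715  -4.89564408 -38.85681556]
```

drive_tool:
  commands:
    - [-1, 0.6, -2.5, -15, 0]
    - [-1, 0.6, -2.5, -28, 0]
    - [-1, 0.6, -2.5, -28, 0]
    - [-1, 0.6, -2.5, -28, 0]

```text
t: 21.18
tool_pos: [0.4814, -0.2279, 0.1607]
eef_rot: [180.0, 0.0, 108.3]
wrist_force: [-0.2, -0.1, -2.3]
opening: 0.0221
grasp_force: 59.9
```

```bash
python3 - <<'E'
from h import *
w=r.grab_frame("wrist");save(w,"w8.png");s=r.state();P=s["tool_pos"];print({k:np.round(s[k],4).tolist() for k in("t","tool_pos","eef_rot","wrist_force","opening")})
a=w["image"][160:230,280:370,::-1];cv2.imwrite("pics/v8.png",cv2.resize(a,(720,560),interpolation=2))
# vertical-scale independent guide: px of hole for shift tests
print(proj(w,P-[0,0,.0782]),proj(w,[.4808,-.2256,.072]),proj(w,[.4823,-.2273,.072]))
E
```

```text
{'t': 21.225, 'tool_pos': [0.4815, -0.2279, 0.1609], 'eef_rot': [179.9813, 0.0224, 108.3357], 'wrist_force': [0.4331, -0.6917, -2.0986], 'opening': 0.0219}
[323.23351918 199.89988025] [323.26589281 194.16443636] [324.19789767 196.2709346 ]
```

View pics/v8.png

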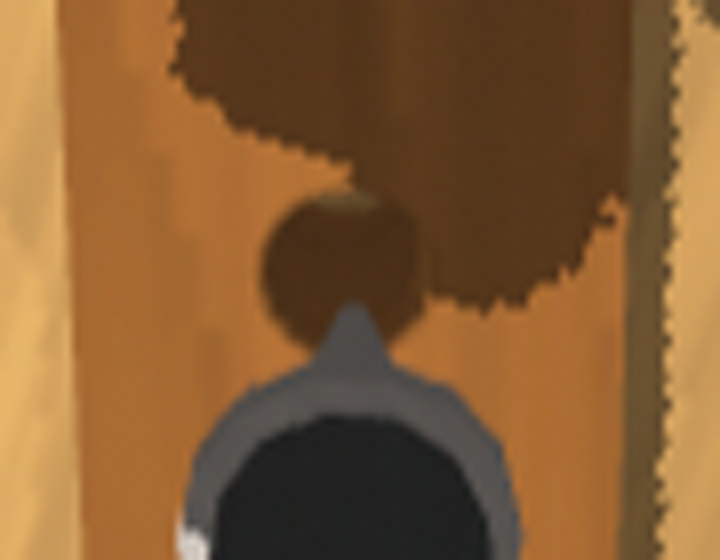

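Close up, the hole's centre is at px (322.9,193.8) and the tip at (324.1,198.1). That means a shift of about (-1.6, +1.7) mm.

drive_tool:
  commands:
    - [-1, -1.6, 1.7, 0, 0]
    - [-1, -1.6, 1.7, -10, 0]
    - [-1, -1.6, 1.7, -20, 0]
    - [-1, -1.6, 1.7, -30, 0]
    - [-1, -1.6, 1.7, -38, 0]
    - [-1, -1.6, 1.7, -46, 0]
    - [-1, -1.6, 1.7, -54, 0]
    - [-1, -1.6, 1.7, -62, 0]
    - [-1, -1.6, 1.7, -66, 0]
    - [-1, -1.6, 1.7, -66, 0]

```text
t: 22.48
tool_pos: [0.4796, -0.2261, 0.0944]
eef_rot: [-180.0, -0.0, 108.3]
wrist_force: [-0.2, -0.5, -2.4]
opening: 0.0222
grasp_force: 59.9
```

drive_tool:
  commands:
    - [-1, 0, 0, -2, 0]
    - [-1, 0, 0, -3, 0]
    - [-1, 0, 0, -4, 0]
    - [-1, 0, 0, -4.4, 0]
    - [-1, 0, 0, -4.4, 0]

```text
t: 23.1
tool_pos: [0.4798, -0.2261, 0.0903]
eef_rot: [180.0, 0.0, 108.3]
wrist_force: [0.7, 1.0, -1.2]
opening: 0.0221
grasp_force: 60.0
```

drive_tool:
  commands:
    - [-1, 0, 0, -0.4, 0]
    - [1, 0, 0, -0.4, 0]
    - [1, 0, 0, -0.4, 0]
    - [1, 0, 0, -0.4, 0]
    - [1, 0, 0, -0.4, 0]
    - [1, 0, 0, 40, 0]
    - [1, 0, 0, 88, 0]
    - [1, 0, 0, 88, 0]
    - [1, 22, -66, 88, 0]
    - [1, 22, -66, 88, 0]
    - [1, 22, -66, 88, 0]

```text
t: 24.48
tool_pos: [0.5012, -0.2919, 0.177]
eef_rot: [-179.9, -0.1, 108.3]
wrist_force: [0.4, 1.5, 0.6]
opening: 0.0854
grasp_force: 0.0
```

```bash
python3 - <<'E'
from h import *
w=r.grab_frame("wrist");save(w,"w9.png");s=r.state();P=s["tool_pos"];print({k:np.round(s[k],4).tolist() for k in("t","tool_pos","eef_rot","wrist_force","opening")})
print(proj(w,[.5005,-.2855,.114]),proj(w,[.4806,-.2255,.144]))
for k in("drift_grip","bolt_grip"):
  for d in r.find_in(k,w)[:3]:print(k,d)
cv2.imwrite("pics/v9.png",w["image"][60:360,150:500,::-1])
E
```

```text
{'t': 24.525, 'tool_pos': [0.5012, -0.2913, 0.1772], 'eef_rot': [-179.9428, -0.0934, 108.3307], 'wrist_force': [0.2673, 0.18, -0.3209], 'opening': 0.0857}
[324.88399095 198.03745852] [325.28290669 122.62688282]
drift_grip {'at': [323.8, 120.8], 'confidence': 0.97}
bolt_grip {'at': [407.5, 200.5], 'confidence': 0.93}
bolt_grip {'at': [324.6, 193.0], 'confidence': 0.74}
bolt_grip {'at': [316.1, 254.2], 'confidence': 0.65}
```

View pics/v9.png

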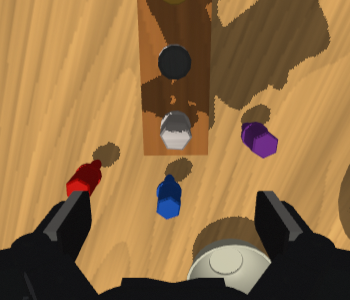

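The drift hangs in its hole at px (325,122). The bolt head's top is at (326,198), as predicted, and the fingers will clear the purple peg.

drive_tool:
  commands:
    - [0.4, -1.2, 6, 0, 0]
    - [0.4, -1.2, 6, 0, 0]
    - [0.4, -1.2, 6, -40, 0]
    - [0.4, -1.2, 6, -75, 0]
    - [0.4, -1.2, 6, -94, 0]
    - [0.4, -1.2, 6, -94, 0]
    - [-1, -1.2, 6, -94, 0]
    - [-1, -1.2, 6, -94, 0]
    - [-1, -1.2, 6, -94, 0]
    - [-1, -1.2, 6, -94, 0]
    - [-1, -1.2, 6, -94, 0]

```text
t: 26.0
tool_pos: [0.5013, -0.2866, 0.0856]
eef_rot: [179.9, 0.1, 108.3]
wrist_force: [0.6, 0.9, 5.5]
opening: 0.02
grasp_force: 58.5
```

drive_tool:
  commands:
    - [-1, 0, 0, 8, 0]
    - [-1, 0, 0, 30, 0]
    - [-1, 0, 0, 60, 0]
    - [-1, 0, 0, 100, 0]
    - [-1, 0, 0, 100, 0]

```text
t: 26.62
tool_pos: [0.5017, -0.2869, 0.1876]
eef_rot: [179.8, 0.3, 108.3]
wrist_force: [-0.7, 0.1, -1.1]
opening: 0.0198
grasp_force: 58.8
```

```bash
python3 - <<'E'
from h import *
s=r.state();P=s["tool_pos"];print({k:np.round(s[k],4).tolist() for k in("t","tool_pos","eef_rot","wrist_force","opening","grasp_force")})
w=r.grab_frame("wrist");save(w,"w10.png");q=r.grab_frame("scene")
for k in("bolt_grip","drift_grip"):
  for c in(w,q):print(k,[(d["at"],round(d["confidence"],2)) for d in r.find_in(k,c)[:4]])
print(proj(w,P-[0,0,.0536]),proj(w,P-[0,0,.0136]))
u=np.round(proj(q,P-[0,0,.03])).astype(int)
a=cv2.resize(w["image"][140:300,220:430,::-1],(525,400),interpolation=2)
b=cv2.resize(q["image"][u[1]-40:u[1]+40,u[0]-27:u[0]+28,::-1],(275,400),interpolation=2)
cv2.imwrite("pics/v10.png",np.hstack([a,b]))
E
```

```text
{'t': 26.625, 'tool_pos': [0.5017, -0.2869, 0.1876], 'eef_rot': [179.8113, 0.2542, 108.3398], 'wrist_force': [-0.715, 0.1314, -1.0867], 'opening': 0.0198, 'grasp_force': 58.8486}
bolt_grip [([233.1, 238.6], 0.94), ([324.8, 237.0], 0.84), ([405.9, 198.6], 0.65), ([314.8, 268.2], 0.46)]
bolt_grip [([171.7, 216.6], 0.73), ([208.2, 183.6], 0.71), ([229.1, 240.1], 0.68), ([187.5, 234.7], 0.61)]
drift_grip [([321.2, 123.6], 0.82)]
drift_grip [([230.1, 196.7], 0.62), ([295.9, 187.3], 0.25)]
[323.01406829 208.00098346] [323.31100204 226.42033059]
```

View pics/v10.png

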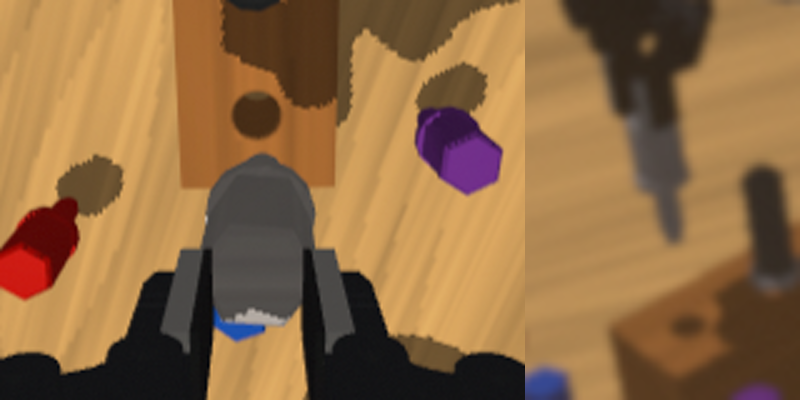

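The bolt is held upright with its end at about px (324.8,203). The drift still hangs in the block, and the other tools look undisturbed.

drive_tool:
  commands:
    - [-1, 0, 0, 35, 0]
    - [-1, 0, 0, 35, 0]
    - [-1, -10.2, 490.7, 35, 1.344]
    - [-1, -10.2, 490.7, 35, 1.344]
    - [-1, -10.2, 490.7, 35, 1.344]
    - [-1, -10.2, 490.7, 35, 1.344]
    - [-1, -10.2, 490.7, 35, 1.344]
    - [-1, -10.2, 490.7, 35, 1.344]
    - [-1, -10.2, 490.7, 35, 1.344]
    - [-1, -10.2, 490.7, 35, 1.344]
    - [-1, -10.2, 490.7, 35, 1.344]
    - [-1, -10.2, 490.7, 35, 1.344]

```text
t: 28.42
tool_pos: [0.4899, 0.2041, 0.2182]
eef_rot: [-180.0, -0.1, -174.7]
wrist_force: [-0.7, -0.9, -2.8]
opening: 0.02
grasp_force: 59.0
```

drive_tool:
  commands:
    - [-1, 0, 0, -50, 0]
    - [-1, 0, 0, -85, 0]
    - [-1, 0, 0, -85, 0]
    - [-1, 0, 0, -85, 0]

```text
t: 28.92
tool_pos: [0.4912, 0.2041, 0.1355]
eef_rot: [180.0, 0.1, -174.7]
wrist_force: [0.3, 1.0, -1.0]
opening: 0.02
grasp_force: 59.1
```

```bash
python3 - <<'E'
from h import *
w=r.grab_frame("wrist");save(w,"w11.png");s=r.state();P=s["tool_pos"];print({k:np.round(s[k],4).tolist() for k in("t","tool_pos","eef_rot","wrist_force","opening")})
print("end",proj(w,P-[0,0,.0536]),"hole at drift-seat",proj(w,(.4904,.2048,.066)))
g=cv2.cvtColor(w["image"],cv2.COLOR_RGB2GRAY)
print(g[180:216:2,306:344:2])
E
```

```text
{'t': 28.975, 'tool_pos': [0.4913, 0.2043, 0.1358], 'eef_rot': [179.9735, 0.1331, -174.7119], 'wrist_force': [-0.0888, 0.16, -2.0182], 'opening': 0.0198}
end [323.26216047 209.28787721] hole at drift-seat [323.84835426 202.45735667]
[[178 178 177 176 176 176 176 176 176 176 176 176  85  86  85  85  84  85
   84]
 [185 185 184 184 184 183 184 183 183 183 183 155  88  87  88  88  88  87
   87]
 [182 182 183 182 182 182 182 182 182 182 181  96  88  87  88  88  88  87
   87]
 [183 183 182 182 182 182 182 182 182 182 180  96  88  88  88  87  88  89
   88]
 [182 181 181 181 181 181 181 181 180 180 180  95  88  88  88  88  88  88
   88]
 [179 179 178 179 179 178 179 178 178 177 177  95  87  87  87  88  87  87
   88]
 [176 177 177 176 176 175 175 175 171 170 174  91  86  85  85  86  86  86
   86]
 [178 178 179 178 178 177 160 104  72  95 107 101  89  87  87  86  87  87
   87]
 [177 176 176 176 176 134  42  39  77  78  79  78  80  86  86  85  86  86
   86]
 [181 181 180 181 158  57  40  58  78  78  79  78  43  84  88  88  88  88
   89]
 [176 177 176 176 122  40  39  75  77  78  79  78  37  74  86  87  87  88
   87]
 [173 173 173 173 116  82  83  85  88  81  81  75  48  69  85  85  86  84
   84]
 [177 177 177 177 133  53  84  81  81  80  80  80  81  81  88  87  87  88
   87]
 [181 181 180 168 102  80  82  83  85  85  86  83  80  81  85  86  88  88
   88]
 [179 178 130  83  85  90  88  89  88  91  90  88  89  84  83  81  86  88
   88]
 [175 142  96  86  82  77  79  80  82  84  84  84  84  85  86  87  82  86
   87]
 [162 157  96  88  78  77  77  77  78  78  78  78  78  78  79  83  91  80
   85]
 [120 180  97  78  77  77  77  78  77  77  78  79  78  78  78  79  91  89
   79]]
```

drive_tool:
  commands:
    - [-1, 0.2, -0.4, -6, 0]
    - [-1, 0.2, -0.4, -11, 0]
    - [-1, 0.2, -0.4, -14, 0]
    - [-1, 0.2, -0.4, -17, 0]
    - [-1, 0.2, -0.4, -19, 0]
    - [-1, 0.2, -0.4, -21, 0]
    - [-1, 0.2, -0.4, -22, 0]
    - [-1, 0.2, -0.4, -22, 0]

```text
t: 29.98
tool_pos: [0.4905, 0.2041, 0.1121]
eef_rot: [-180.0, -0.0, -174.7]
wrist_force: [1.0, -0.9, -0.9]
opening: 0.0199
grasp_force: 59.0
```

drive_tool:
  commands:
    - [-1, 0.4, 0, -1, 0]
    - [-1, 0.7, -0.2, -2, 0]
    - [-1, 0.7, -0.2, -3.5, 0]
    - [-1, 0.7, -0.2, -5, 0]
    - [-1, 0.7, -0.2, -6.5, 0]
    - [-1, 0.7, -0.2, -8, 0]
    - [-1, 0.7, -0.2, -9, 0]
    - [-1, 0.7, -0.2, -10, 0]
    - [-1, 0.7, -0.2, -10, 0]

```text
t: 31.1
tool_pos: [0.4911, 0.2039, 0.102]
eef_rot: [-180.0, -0.0, -174.7]
wrist_force: [1.2, -2.6, -2.3]
opening: 0.0199
grasp_force: 59.5
```

drive_tool:
  commands:
    - [-1, 0, 0, -2, 0]
    - [-1, 0, 0, -4, 0]
    - [-1, 0, 0, -6, 0]
    - [-1, 0, 0, -8, 0]
    - [-1, 0, 0, -10, 0]
    - [-1, 0, 0, -12, 0]
    - [-1, 0, 0, -14, 0]
    - [-1, 0, 0, -16, 0]
    - [-1, 0, 0, -18, 0]
    - [-1, 0, 0, -19, 0]
    - [-1, 0, 0, -19, 0]

```text
t: 32.48
tool_pos: [0.4911, 0.204, 0.083]
eef_rot: [180.0, -0.0, -174.7]
wrist_force: [2.1, -1.8, -3.0]
opening: 0.0196
grasp_force: 59.3
```

drive_tool:
  commands:
    - [-1, 0, 0, -1, 0]
    - [-1, 0, 0, -2, 0]
    - [-1, 0, 0, -3, 0]
    - [-1, 0, 0, -4, 0]
    - [-1, 0, 0, -4.2, 0]
    - [-1, 0, 0, -4.2, 0]

```text
t: 33.22
tool_pos: [0.4919, 0.2041, 0.0796]
eef_rot: [180.0, 0.1, -174.7]
wrist_force: [1.8, -2.2, 5.8]
opening: 0.0199
grasp_force: 60.8
```

drive_tool:
  commands:
    - [-1, 0, 0, -0.6, 0]
    - [-1, 0, 0, -0.6, 0]
    - [-1, 0, 0, 0.3, 0]
    - [0.3, 0, 0, 0.3, 0]
    - [0.3, 0, 0, 0.3, 0]
    - [0.3, 0, 0, 0.3, 0]
    - [0.3, 0, 0, 0.3, 0]
    - [0.3, 0, 0, 30, 0]
    - [0.3, 0, 0, 80, 0]
    - [0.3, 0, 0, 120, 0]
    - [0.3, 0, 0, 120, 0]

```text
t: 34.6
tool_pos: [0.4926, 0.2045, 0.2018]
eef_rot: [179.9, 0.3, -174.7]
wrist_force: [0.4, 1.2, 0.2]
opening: 0.0556
grasp_force: 0.0
```

```bash
python3 - <<'E'
from h import *
w=r.grab_frame("wrist");q=r.grab_frame("scene");t=r.grab_frame("top");s=r.state();print(s["t"],s["tool_pos"],s["wrist_force"],s["opening"])
# bolt axis seated: collar z .066, head top .108
for n,c in(("w",w),("s",q),("t",t)):
  print(n,"expect head mid",proj(c,(.4905,.2042,.09)).round(1),"drift mid",proj(c,(.4802,-.2258,.11)).round(1))
  for k in("bolt_grip","drift_grip","bear","mug","bowl"):print(" ",k,[(np.round(d["at"]).tolist(),round(d["confidence"],2)) for d in r.find_in(k,c)[:4]])
for d in r.silhouettes("bolt_grip",w)[:3]:
  ys,xs=np.where(d["mask"]);print(d["at"],ys.min(),ys.max(),xs.min(),xs.max())
print("top rim",proj(w,(.4905,.2042,.108)),"base",proj(w,(.4905,.2042,.066)))
E
```

```text
34.75 [0.49062742 0.20379903 0.19789641] [0.48858856 0.00440008 0.3932577 ] 0.05523008669463448
w expect head mid [322.7 188.5] drift mid [-148.3  140.8]
  bolt_grip []
  drift_grip []
  bear [([169.0, 392.0], 0.6)]
  mug [([214.0, 352.0], 0.63), ([325.0, 231.0], 0.59)]
  bowl []
s expect head mid [364.8 162.9] drift mid [230.9 194.8]
  bolt_grip [([171.0, 218.0], 0.73), ([231.0, 239.0], 0.71), ([191.0, 234.0], 0.55), ([363.0, 162.0], 0.45)]
  drift_grip []
  bear [([358.0, 257.0], 0.56)]
  mug [([396.0, 234.0], 0.85)]
  bowl [([163.0, 277.0], 0.8)]
t expect head mid [262.6 229.5] drift mid [409.8 233.2]
  bolt_grip [([423.0, 200.0], 0.68), ([455.0, 218.0], 0.65)]
  drift_grip [([412.0, 234.0], 0.53)]
  bear [([334.0, 136.0], 0.95)]
  mug [([294.0, 134.0], 0.84)]
  bowl [([486.0, 182.0], 0.57)]
[323.5, 189.7] 172 204 309 335
top rim [322.76107551 193.2542762 ] base [322.67990815 182.94462445]
```

```bash
python3 -c "
from bench import r
print(r.close_job())"
```

```text
the job is handed in; nothing more can be done
None
```

The job is handed in at about 35 s: the drift lined up the two holes and hangs back in the block, and the bolt's collar is seated on the foot; the highest force I read was about 20 N, and the other ware and tools look undisturbed.

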